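# Slide the red cassette out of the cluttered bin to the corner stop

### The arm

A 7-joint arm with a two-finger parallel gripper is mounted at the origin on the work surface; the furniture and walls round the work are solid. World frame = base frame: x ahead of the robot, y to its left, z up, the work surface at z = 0. Lengths are in m, angles in rad, forces in N, time in s.
With the tool pointing down it reaches from about 0.4 to 0.85 m from the base axis. Payload 10.4 kg.
Tool frame: the origin (TCP) lies at the very end of the fingers, on their centre line; the grasp point (between the pads) lies 19 mm behind it (r.pinch_z is the distance from the TCP to the grasp point, in m); z points along the fingers, y is the line along which they close (so a half turn about z gives the same grasp; the last joint's range is limited). The gripper opens to 87 mm and grips with 3 to 60 N. Pads are 19 mm wide; open, the fingers measure 117 mm over their backs; the gripper's body (75 mm by 190 mm) begins 51 mm behind the grasp point.
Start: joints at [-1.258, 0.332, -0.065, 1.46, 0.022, 1.35, -0.088], TCP at [0.206, 0.59, 0.223] pointing down, gripper open.
Joint ranges: [-2.6, 2.6], [-0.5, 2.12], [-1.47, 1.34], [0.16, 2.42], [-1.27, 4.41], [0.06, 2.06], [-2.6, 2.6]. Speed limits (rad/s): [2.22, 2.22, 2.79, 2.79, 3.14, 3.14, 3.14].

### API

Orientations are given as a unit quaternion [x, y, z, w].
In Python, from bench import sensors, vision, r gives the robot as it stands.
- The arm moves only by the shell command python3 -m crank 'ROWS' [OPENING] [FORCE]. ROWS is JSON, a list of rows, each a list of 2 entries, a list of its own where there are three numbers: the shift along the tool's x, y, z normalised to -1 to 1, where 1 is 3 cm, then the turn about the tool's z normalised to -1 to 1, where 1 is 8 degrees. A call has 1 to 12 rows; each row shifts and turns the commanded pose from where the row before left it, along the tool's axes as they then stand; what a row does not reach is not made up. A row lasts 1/8 s, in which the tool goes at most 62.5 mm and 10.7 degrees, less where a joint would pass 70% of its speed; a pose out of reach is approached as far as the arm can. A call with a number of a shift or a turn outside -1 to 1 is refused whole. A call with a gripper value outside its range is refused whole. OPENING is the opening, from 0 (shut) to 1 (fully open), set as the call begins (- or left out, the last holds). The fingers move at their own pace and stop on an object; FORCE is the grip in N (left out, the last holds). Time passes only in rows, so rows that do not move let the fingers close. It gives the time, the measured TCP pose, the force, the opening and the grip force at its end, in the units of the state.
- sensors.read_state(): the state, without advancing time (a new reading comes with each control period).
- vision.camera(name): name is "scene" or "top" or "wrist"; returns the picture (384x512x3 uint8, red, green, blue); there is no depth.
- vision.camera_model(name): a dict with "vertical_fov" (degrees; the focal length in pixels is half the picture's height over the tangent of half this angle, whatever the lens; pixels are square), "cx", "cy" (the principal point, pixels), "dist" ([k1, k2, p1, p2, k3] as OpenCV has them; the pictures are not rectified), "camera_from_world" (4x4, takes a point from world to camera coordinates); the wrist camera has in their place "hand_eye" (4x4, takes a point from camera to tool coordinates, whose origin is the TCP and whose axes are the flange's). Camera axes: x right, y down, z forward; pixel columns grow to the right and rows downward; lengths in m; the calibration is good to about 2 mm. A picture is of the moment at which its call begins: read the wrist's pose just before it. camera_model takes no time and is no camera call.
- r.close_job(): hands the job in; it is judged then, once.
The state is a dict: "time": time; "joint_positions": joint angles; "joint_vel": joint speeds; "joint_torque": joint torques, N m; "ee_pos": TCP position; "eef_rot": TCP orientation; "ft_force": force on the tool from outside, world axes, zero at the start; "torque": the same for the moment, N m; "width": finger opening in m; "grip_force": force on a finger pad.
Only numpy, scipy, OpenCV 4.12 (cv2) and the standard library are available. Lean on these libraries where they do the work, as an engineer would, in place of code of your own. Each camera call takes 0.05 s, during which the arm holds its last target. There are 200 camera calls.

### The job

Get the red sample cassette out of the stock bin and bring it to the aluminium corner stop, flush against both rails. First push the black disc that lies in front of it aside within the bin; then slide the cassette out through the bin's open side, keeping it flat on the surface and never lifting it (a fingertip in its well can draw it along). Leave the disc, the other cassettes and the cup in the bin, and do not disturb the dropper bottles and the dish on the worktop.

Things in the scene. Friction and masses are not known exactly. Their poses are not given: they have to be found in the camera images.
- bin: Grey bin fixed to the worktop, open on top and on its whole +y side (no lip). Inside x -165 to +165 mm, y -80 (back wall) to +80 mm (open edge); floor 3 mm thick; walls 6 mm thick, 30 mm high. Origin: centre of the inside, on the worktop; z up. Three cassettes stand at the back, side by side about 90 mm apart along x, in any order, centres at y about -35 mm, each turned a little.
- cassette_red_center (a point): Loose square sample cassette with red walls, 70 x 70 x 20 mm, about 120 g; open well 48 x 48 mm, white floor 3 mm thick, walls 11 mm thick. Point: its centre, half-way up (10 mm); x, y along its sides, z up. The one wanted. The black disc lies about 68 mm in front of it (towards the open side).
- cassette_blue_center (a point): Loose square sample cassette with blue walls, 70 x 70 x 20 mm, about 120 g; open well 48 x 48 mm, white floor 3 mm thick, walls 11 mm thick. Point: its centre, half-way up (10 mm); x, y along its sides, z up. Stays in the bin; a white cup stands in its well.
- cassette_yellow_center (a point): Loose square sample cassette with yellow walls, 70 x 70 x 20 mm, about 120 g; open well 48 x 48 mm, white floor 3 mm thick, walls 11 mm thick. Point: its centre, half-way up (10 mm); x, y along its sides, z up. Stays in the bin.
- disc_center (a point): Black test disc lying flat on the bin's floor in front of the red cassette: 40 mm diameter, 12 mm thick, 25 g, loose. The point is its centre, 6 mm above its underside.
- stop: Aluminium corner stop, fixed: two rails 12 mm wide, 18 mm high, no floor plate. Origin: on the worktop, where the cassette's centre is when flush in the corner. One rail on the +x side (inner face x = +35.5 mm, from y = -46 to +47 mm), one on the +y side (inner face y = +35.5 mm, from x = -46 to +35 mm); open towards -x and -y.
- cup_center (a point): White measuring cup, 45 mm diameter, 30 mm high, loose, standing in the blue cassette's well. The point is half-way up.
- dropper_far_center (a point): Small white dropper bottle, 24 mm diameter, 70 mm high, loose, standing on the worktop between corner stop and photometer. The point is half-way up.
- dropper_left_center (a point): White dropper bottle, 27 mm diameter, 76 mm high, loose, standing left of the corner stop. The point is half-way up.
- dish_center (a point): Clear ribbed sample dish, 48 mm diameter, 17 mm high, loose, standing behind the corner stop. The point is half-way up.
There are look-alikes about, which are no part of the job. Of the things that look like the part that bears cassette_yellow_center, the larger one is meant.

How it is judged:
On the way, in this order (a step that is already met when the one before it is completed fails the run):
1. the disc has been pushed aside from in front of the red cassette (its centre 50 mm or more to one side of the cassette's centre) and is in the bin, the red cassette still at the back of the bin ((x of disc_center in the frame of cassette_red_center above 0.05 m or x of disc_center in the frame of cassette_red_center below -0.05 m) and y of cassette_red_center in the frame of bin below 0.01 m and y of disc_center in the frame of bin between -0.08 and 0.08 m and x of disc_center in the frame of bin between -0.165 and 0.165 m and height (world z) of disc_center below 0.045 m), for 0.2 s.
2. the red cassette is out of the bin through the open side, on the worktop (y of cassette_red_center in the frame of bin above 0.114 m and height (world z) of cassette_red_center below 0.016 m), for 0.1 s.
At the end, for the whole second after the job is handed in: The red cassette lies flat in the corner stop, centre within 4 mm each way of the flush position, sides within 0.08 rad of the rails (any quarter turn). Disc, blue and yellow cassettes and cup are in the bin, the cup still in the blue cassette's well (x of cassette_red_center in the frame of stop between -0.004 and 0.004 m and y of cassette_red_center in the frame of stop between -0.004 and 0.004 m and (angle between the x axis of cassette_red_center and the x axis of stop, either way round below 0.08 rad or angle between the x axis of cassette_red_center and the y axis of stop, either way round below 0.08 rad) and height (world z) of cassette_red_center below 0.013 m and angle between cassette_red_center's own z axis and vertical below 0.05 rad and y of disc_center in the frame of bin between -0.08 and 0.08 m and x of disc_center in the frame of bin between -0.165 and 0.165 m and height (world z) of each of disc_center, cassette_blue_center, cassette_yellow_center, cup_center below 0.045 m and y of cassette_blue_center in the frame of bin between -0.08 and 0.05 m and x of cassette_blue_center in the frame of bin between -0.165 and 0.165 m and y of cassette_yellow_center in the frame of bin between -0.08 and 0.05 m and x of cassette_yellow_center in the frame of bin between -0.165 and 0.165 m and y of cup_center in the frame of bin between -0.08 and 0.06 m and x of cup_center in the frame of bin between -0.165 and 0.165 m and horizontal distance between cup_center and cassette_blue_center below 0.015 m); the robot touches nothing.
It fails at once if the red cassette is lifted (its centre more than 30 mm above the worktop) or tipped by more than 0.35 rad (height (world z) of cassette_red_center above 0.03 m or angle between cassette_red_center's own z axis and vertical above 0.35 rad).
It fails at once if a dropper bottle or the dish on the worktop is moved by more than 20 mm (distance of any of dropper_far_center, dropper_left_center, dish_center from where it was at the start of the episode above 0.02 m).
It fails at once if the disc, another cassette or the cup is taken out of the bin (y of any of disc_center, cassette_blue_center, cassette_yellow_center, cup_center in the frame of bin above 0.09 m).
It also fails if it takes over 58 s, if anything falls off the work surface, if the arm or the gripper's body presses on something with over 40 N, if the wrist force passes 120 N, or if a joint passes its speed limit or range.

## Working session

There is one attempt and no reset: what is moved stays moved. The work goes in short steps, Python scripts to look and compute and a shell command to move; the robot and the scene stay as the last step left them, time stands still between calls to the robot, and variables do not carry over. Pictures are saved under pics/ and viewed, at most 10 in all, crops included, and the job is handed in when it is done.

```bash
mkdir -p pics; ls; python3 - <<'E'
from bench import sensors, vision, r
import cv2, numpy as np
np.set_printoptions(precision=4,suppress=True)
for n in ("scene","top"):
    im=vision.camera(n); cv2.imwrite(f"pics/{n}0.png",cv2.resize(im[:,:,::-1],(800,600),interpolation=cv2.INTER_CUBIC))
    cv2.imwrite(f"pics/{n}_raw.png",im[:,:,::-1])
    m=vision.camera_model(n); print(n,m)
s=sensors.read_state(); print(s)
E
```

```text
pics
scene {'vertical_fov': 55.501162471403134, 'cx': 252.727975808205, 'cy': 189.40253371444635, 'dist': array([-0.115,  0.   ,  0.   ,  0.   ,  0.   ]), 'camera_from_world': array([[ 0.6383, -0.7698,  0.0085, -0.2648],
       [-0.4741, -0.4017, -0.7835,  0.3138],
       [ 0.6065,  0.4961, -0.6214,  0.792 ],
       [ 0.    ,  0.    ,  0.    ,  1.    ]])}
top {'vertical_fov': 47.26806466503989, 'cx': 250.97177833334703, 'cy': 193.4207847873159, 'dist': array([-0.0438,  0.    ,  0.    ,  0.    ,  0.    ]), 'camera_from_world': array([[ 0.0234, -0.9996,  0.0153,  0.0636],
       [-0.9974, -0.0244, -0.0672,  0.4923],
       [ 0.0676, -0.0137, -0.9976,  1.1865],
       [ 0.    ,  0.    ,  0.    ,  1.    ]])}
{'time': 0.1, 'joint_positions': array([-1.2576,  0.3328, -0.0647,  1.4609,  0.0216,  1.3499, -0.0885]), 'joint_vel': array([-0.002 , -0.0012,  0.001 , -0.0031,  0.0001,  0.0005, -0.0019]), 'joint_torque': array([  0.0015, -62.4544,   0.0244, -39.0711,  -0.0613,   0.0366,
         0.0001]), 'ee_pos': array([0.2058, 0.5898, 0.2218]), 'eef_rot': array([ 0.1671,  0.9859, -0.0006, -0.0001]), 'ft_force': array([ 0.345 , -0.5786, -0.3234]), 'torque': array([-0.0357, -0.0687,  0.0759]), 'grip_force': 0.0, 'width': 0.08734558442243177}
```

View pics/top0.png

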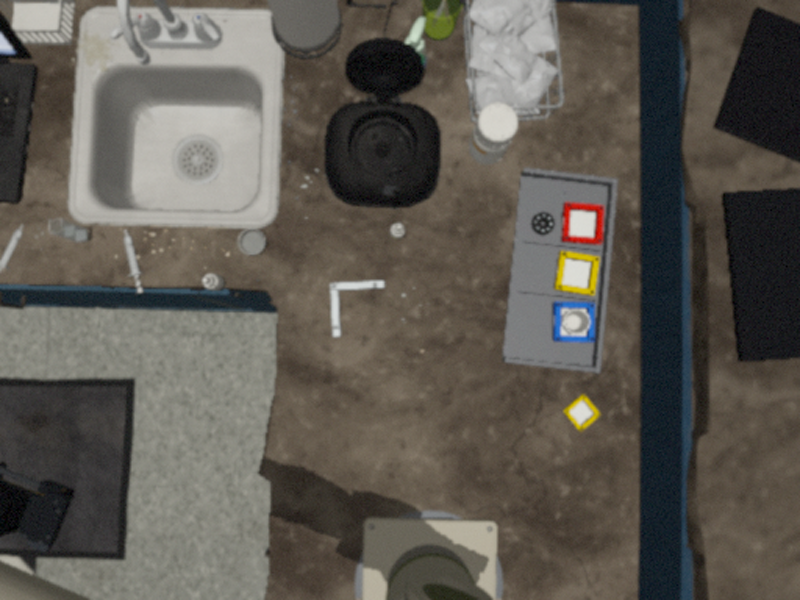

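View pics/scene0.png

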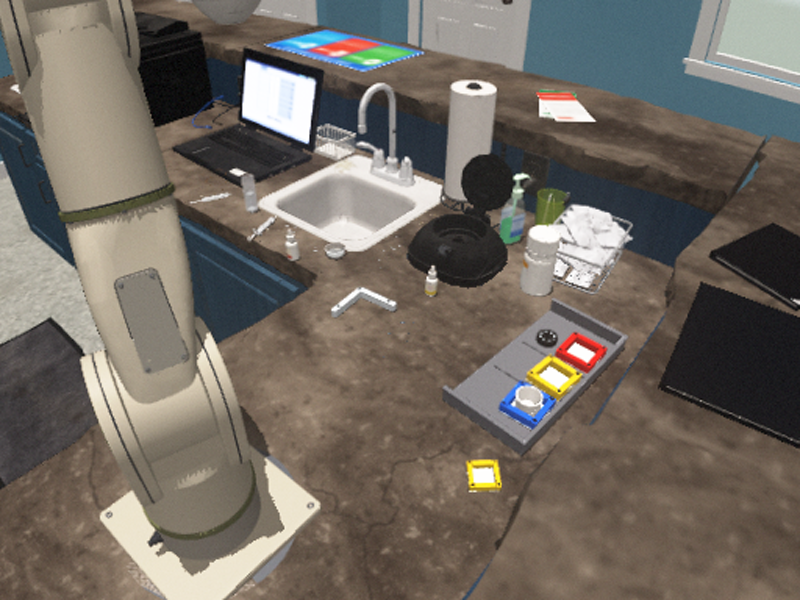

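The top view (800 px scale) shows red at (583,223), the disc at (543,223), and yellow in the bin at (578,272). A second, smaller yellow cassette lies outside the bin at (582,412). The larger one in the bin fits the description, so the small one is the look-alike. The stop corner is at (333,285), with droppers at (397,230) and (211,282) and the dish at (251,241). I'll confirm in an enlarged crop.

```bash
cat > h.py <<'E'
import numpy as np, cv2
from scipy.spatial.transform import Rotation as R
from bench import sensors, vision, r
np.set_printoptions(precision=4,suppress=True)
def K(m):
    f=192/np.tan(np.radians(m["vertical_fov"])/2); return np.array([[f,0,m["cx"]],[0,f,m["cy"]],[0,0,1.]])
def wfc(m,s=None):
    if "hand_eye" in m:
        T=np.eye(4);T[:3,:3]=R.from_quat(s["eef_rot"]).as_matrix();T[:3,3]=s["ee_pos"];return T@m["hand_eye"]
    return np.linalg.inv(m["camera_from_world"])
def p2w(m,uv,z,s=None):
    uv=np.array(uv,float).reshape(-1,1,2)
    n=cv2.undistortPoints(uv,K(m),np.array(m["dist"]))[:,0]
    T=wfc(m,s); d=np.c_[n,np.ones(len(n))]@T[:3,:3].T; o=T[:3,3]
    return o+d*((z-o[2])/d[:,2])[:,None]
def w2p(m,P,s=None):
    T=np.linalg.inv(wfc(m,s)); return cv2.projectPoints(np.array(P,float).reshape(-1,3),cv2.Rodrigues(T[:3,:3])[0],T[:3,3],K(m),np.array(m["dist"]))[0][:,0]
def toolvec(s,d):
    return R.from_quat(s["eef_rot"]).as_matrix().T@np.array(d)
E
python3 - <<'E'
from h import *
im=cv2.imread("pics/top_raw.png")
a=cv2.resize(im[100:250,315:415],(400,600),interpolation=cv2.INTER_CUBIC)
b=cv2.resize(im[130:230,190:265],(400,533),interpolation=cv2.INTER_CUBIC)
c=np.zeros((600,800,3),np.uint8);c[:,:400]=a;c[:533,400:]=b
cv2.imwrite("pics/crop1.png",c)
m=vision.camera_model("top");k=.64
for n,uv,z in [("red",(583,223),.02),("disc",(543,223),.015),("yel",(578,272),.02),("blue",(574,322),.02),("stopcorner",(333,285),.018),("dropfar",(398,229),.07),("dropleft",(211,280),.076),("dish",(252,241),.017)]:
    print(n,p2w(m,np.array(uv)*k,z))
E
```

```text
red [[ 0.6397 -0.2603  0.02  ]]
disc [[ 0.6386 -0.1899  0.015 ]]
yel [[ 0.5519 -0.2516  0.02  ]]
blue [[ 0.4633 -0.245   0.02  ]]
stopcorner [[0.5182 0.1798 0.018 ]]
dropfar [[0.6111 0.0691 0.07  ]]
dropleft [[0.5163 0.3793 0.076 ]]
dish [[0.5926 0.3248 0.017 ]]
```

View pics/crop1.png

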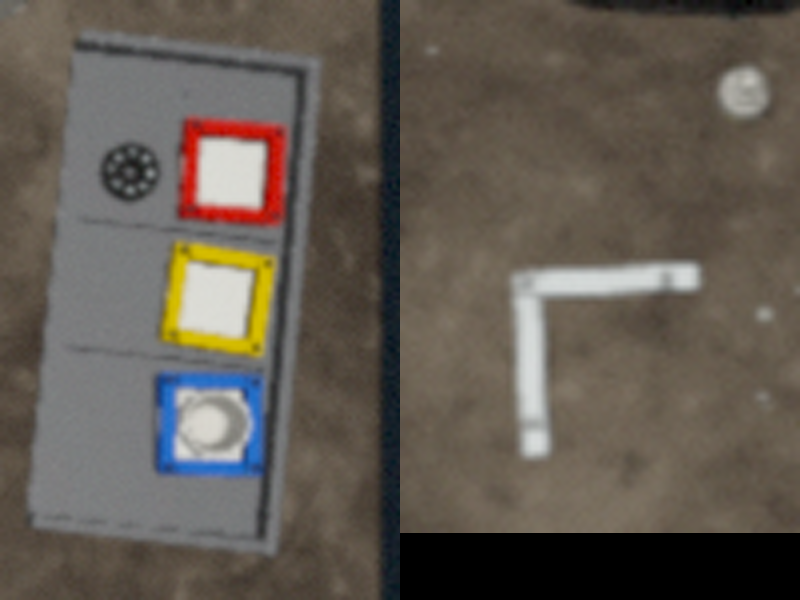

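The crop confirms the bin layout: disc at (130,171), red corners (187,118), (285,127), (283,222), (180,218), and the large yellow in the bin at (216,298). The stop corner is at (515,272), with its rail ends at (700,277) and (535,457).

```bash
cat > g.py <<'E'
from h import *
m=vision.camera_model("top")
A=lambda p:np.array(p)/4+[315,100]
B=lambda p:(np.array(p)-[400,0])/5.333+[190,130]
red=p2w(m,A([(187,118),(285,127),(283,222),(180,218)]),.023)
print("red c",red.mean(0),"yaws",[np.degrees(np.arctan2(*(b-a)[1::-1])) for a,b in zip(red,np.roll(red,-1,0))])
bn=p2w(m,A([(77,35),(32,525)]),.003); d=bn[0]-bn[1]; print("bin open edge",bn,np.degrees(np.arctan2(d[1],d[0])))
print("disc",p2w(m,A([(130,171)]),.015))
st=p2w(m,B([(515,272),(700,263),(700,290),(522,457),(550,457),(542,297)]),.018); print("stop",st)
for a,b in ((5,2),(5,4)):
    d=st[b]-st[a]; print(np.degrees(np.arctan2(d[1],d[0])))
s=sensors.read_state(); wm=vision.camera_model("wrist"); print(wm)
T=wfc(wm,s); print("wrist cam pos rel TCP world",T[:3,3]-s["ee_pos"],"fwd",T[:3,2])
E
python3 g.py
```

```text
red c [ 0.639  -0.2604  0.023 ] yaws [np.float64(-93.54067263451279), np.float64(178.7577922207178), np.float64(89.37953602530506), np.float64(-3.768466615638909)]
bin open edge [[ 0.7369 -0.1544  0.003 ]
 [ 0.3915 -0.1264  0.003 ]] -4.6292490605027705
disc [[ 0.6385 -0.1898  0.015 ]]
stop [[0.5219 0.1841 0.018 ]
 [0.5289 0.0893 0.018 ]
 [0.515  0.0889 0.018 ]
 [0.4272 0.1778 0.018 ]
 [0.4275 0.1635 0.018 ]
 [0.5094 0.1699 0.018 ]]
-86.04187697579273
-175.5151742344346
{'vertical_fov': 66.10598284193591, 'cx': 255.55884032462282, 'cy': 192.33356763655215, 'dist': array([-0.0593,  0.    ,  0.    ,  0.    ,  0.    ]), 'hand_eye': array([[-0.0008, -0.9564, -0.2922,  0.0795],
       [ 1.    , -0.0009,  0.0001, -0.0005],
       [-0.0003, -0.2922,  0.9564, -0.1617],
       [ 0.    ,  0.    ,  0.    ,  1.    ]])}
wrist cam pos rel TCP world [-0.0752  0.026   0.1617] fwd [ 0.2755 -0.0974 -0.9564]
```

```bash
python3 -m crank '[[[-1,-0.84,0],0],[[-1,-0.84,0],0],[[-1,-0.84,0],0],[[-1,-0.84,0],0],[[-1,-0.84,0],0],[[-1,-0.84,0],0],[[-1,-0.84,0],0],[[-1,-0.84,0],0],[[-1,-0.84,0],0],[[-1,-0.84,0],0],[[-1,-0.84,0],0],[[-1,-0.84,0],0]]' && python3 -m crank '[[[-0.8,-0.7,0],0],[[-0.8,-0.7,0],0],[[0,0,0],-0.95],[[0,0,0],-0.95],[[0,0,0],0],[[0,0,0],0]]'
python3 - <<'E'
from h import *
s=sensors.read_state(); im=vision.camera("wrist"); cv2.imwrite("pics/w1.png",cv2.resize(im[:,:,::-1],(800,600),interpolation=cv2.INTER_CUBIC))
np.save("w1.npy",s); print(s["time"],s["ee_pos"],s["eef_rot"],s["joint_positions"],s["joint_vel"]); print(toolvec(s,[1,0,0]))
E
```

```text
time: 1.6
ee_pos: [0.4465, 0.1847, 0.2224]
eef_rot: [0.167, 0.986, -0.0, -0.0]
ft_force: [-0.2, 1.0, 0.1]
width: 0.0869
grip_force: 0.0
time: 2.35
ee_pos: [0.4775, 0.1305, 0.2224]
eef_rot: [0.037, 0.999, -0.0, -0.0]
ft_force: [0.6, -0.5, -0.4]
width: 0.0871
grip_force: 0.0
2.35 [0.4775 0.1305 0.2224] [ 0.0367  0.9993 -0.     -0.0001] [-0.6937  0.034   0.3447  1.8127 -0.012   1.2972  1.1515] [ 0.0007 -0.001  -0.0001 -0.0009  0.0021 -0.0006  0.0079]
[-0.9973  0.0733 -0.0002]
```

View pics/w1.png

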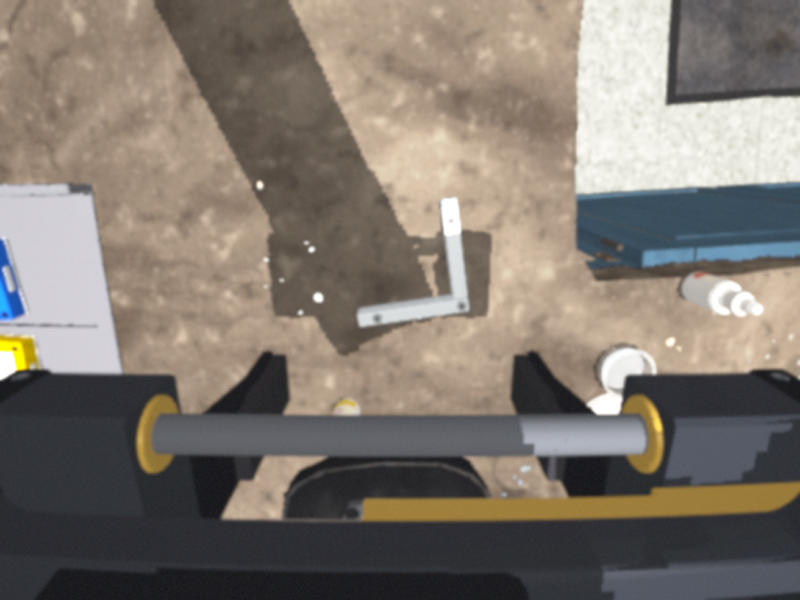

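The stop is in the wrist view. The inner upper corner is near (449,296), the +x rail end at (357,309) and the +y rail's inner end at (441,235)/(441,200). The dropper bottle is at (722,293).

```bash
python3 - <<'E'
from h import *
s=np.load("w1.npy",allow_pickle=True).item(); m=vision.camera_model("wrist")
im=cv2.imread("pics/w1.png"); c=cv2.resize(im[180:340,340:490],(750,600)[::1],interpolation=cv2.INTER_CUBIC) if 0 else cv2.resize(im[190:340,340:490],(600,600),interpolation=cv2.INTER_CUBIC)
cv2.imwrite("pics/w1c.png",c)
print(p2w(m,np.array([(449,296),(357,309),(441,200),(467,309),(357,326)])*.64,.018,s))
E
```

```text
[[0.5087 0.1689 0.018 ]
 [0.5143 0.0917 0.018 ]
 [0.4301 0.1661 0.018 ]
 [0.5211 0.1834 0.018 ]
 [0.5294 0.0902 0.018 ]]
```

View pics/w1c.png

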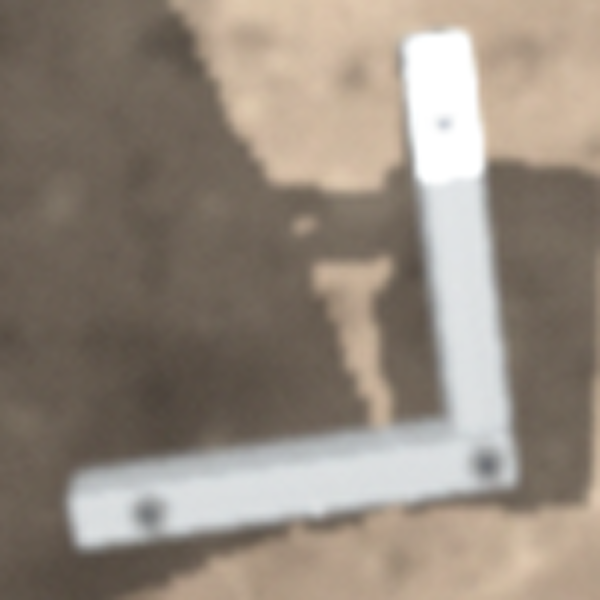

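```bash
python3 -m crank '[[[-0.7,-1,0],0],[[-0.7,-1,0],0],[[-0.7,-1,0],0],[[-0.7,-1,0],0],[[-0.7,-1,0],0],[[-0.7,-1,0],0],[[-0.7,-1,0],0],[[-0.4,-1,0],0],[[0,-1,0],0],[[0,-1,0],0],[[0,-0.5,0.2],0],[[0,0,0],0]]' && python3 -m crank '[[[0,0,0.7],0],[[0,0,0.7],0],[[0,0,0],0],[[0,0,0],0]]' 0.23
python3 - <<'E'
from h import *
s=sensors.read_state(); im=vision.camera("wrist"); cv2.imwrite("pics/w2.png",cv2.resize(im[:,:,::-1],(800,600),interpolation=cv2.INTER_CUBIC))
np.save("w2.npy",s); print(s["joint_positions"])
E
```

```text
time: 3.9
ee_pos: [0.6136, -0.1954, 0.2157]
eef_rot: [0.036, 0.999, 0.0, -0.001]
ft_force: [-0.2, 0.7, 0.2]
width: 0.0872
grip_force: 0.0
time: 4.4
ee_pos: [0.6147, -0.194, 0.1754]
eef_rot: [0.035, 0.999, 0.0, 0.0]
ft_force: [0.1, -1.1, 0.9]
width: 0.0551
grip_force: 0.0
[-0.1861  0.4396  0.5671  1.4959 -0.2418  1.2755  1.9095]
```

View pics/w2.png

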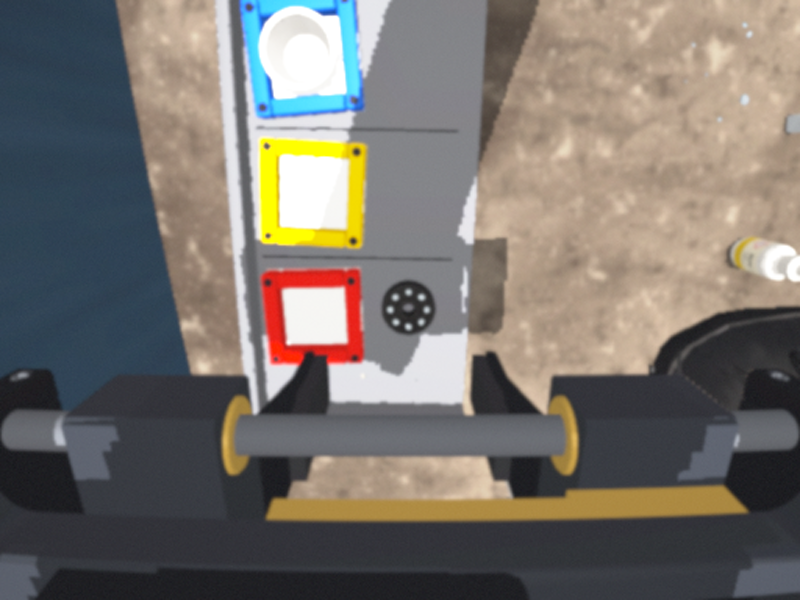

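The wrist view shows red with corners (263,270), (361,269), (363,361), (271,363) and the disc at (408,307). Large yellow is at (313,193) and blue with the cup is at (303,55).

```bash
python3 - <<'E'
from h import *
m=vision.camera_model("wrist")
s=np.load("w1.npy",allow_pickle=True).item()
p=p2w(m,np.array([(453,299),(358.5,312),(444.5,235)])*.64,.018,s)[:,:2]
ang=lambda d:np.degrees(np.arctan2(d[1],d[0]))
print("stop",p,ang(p[0]-p[1])-90,ang(p[0]-p[2]))
s=np.load("w2.npy",allow_pickle=True).item()
q=p2w(m,np.array([(263,270),(361,269),(363,361),(271,363)])*.64,.023,s)[:,:2]
print("red",q,q.mean(0),[ang(b-a) for a,b in zip(q,np.roll(q,-1,0))])
print("disc",p2w(m,np.array([408,307])*.64,.015,s))
y=p2w(m,np.array([(260,139),(367,144),(361,248),(258,243)])*.64,.023,s)[:,:2]; print("yel",y.mean(0),y)
b=p2w(m,np.array([(487,0),(463,403)])*.64,.003,s); print("open edge",b,ang(b[1]-b[0]))
x=toolvec(s,[1,0,0]);print("tool y heading",ang(R.from_quat(s["eef_rot"]).as_matrix()[:,1]))
E
```

```text
stop [[0.5115 0.1721]
 [0.517  0.0927]
 [0.4578 0.1675]] 3.9614813008154215 4.866636786975926
red [[ 0.6019 -0.2897]
 [ 0.6062 -0.2209]
 [ 0.676  -0.226 ]
 [ 0.673  -0.2949]] [ 0.6393 -0.2579] [np.float64(86.4668785176222), np.float64(-4.2266561824686155), np.float64(-92.51686880002794), np.float64(175.7660822840464)]
disc [[ 0.6389 -0.19    0.015 ]]
yel [ 0.5531 -0.2494] [[ 0.5149 -0.2785]
 [ 0.5235 -0.2093]
 [ 0.5914 -0.2195]
 [ 0.5827 -0.2902]]
open edge [[ 0.4382 -0.1253  0.003 ]
 [ 0.7281 -0.1505  0.003 ]] -4.9620923942435065
tool y heading 86.01587341867233
```

```bash
python3 -m crank '[[[-1,0.16,0],0],[[-1,0.16,0],0],[[-0.23,0,0],0],[[0,0,1],0],[[0,0,1],0],[[0,0,1],0],[[0,0,1],0],[[0,0,0],0],[[0,0,0],0],[[0,0,0],0]]' 0.14 && python3 -m crank '[[[0,0,0.6],0],[[0,0,0.6],0],[[0,0,0.33],0],[[0,0,0],0],[[0,0,0],0]]'
```

```text
time: 5.7
ee_pos: [0.6824, -0.1904, 0.0565]
eef_rot: [0.035, 0.999, -0.0, 0.001]
ft_force: [-0.3, 0.8, -0.3]
width: 0.0119
grip_force: 0.0
time: 6.32
ee_pos: [0.6818, -0.1903, 0.009]
eef_rot: [0.035, 0.999, -0.0, 0.0]
ft_force: [-0.3, 1.0, -0.5]
width: 0.012
grip_force: 0.0
```

```bash
python3 -m crank '[[[0.3,0,0],0],[[0.3,0,0],0],[[0.3,0,0],0],[[0.3,0,0],0],[[0.3,0,0],0],[[0.3,0,0],0],[[0.3,0,0],0],[[0.3,0,0],0],[[0.3,0,0],0],[[0.3,0,0],0],[[0,0,0],0],[[0,0,0],0]]' && python3 -m crank '[[[-0.3,0,0],0],[[0,0,-1],0],[[0,0,-1],0],[[0,0,-1],0],[[0,0,-1],0],[[0,0,0],0],[[0,0,0],0],[[0,0,0],0]]' 0
python3 - <<'E'
from h import *
s=sensors.read_state(); im=vision.camera("wrist"); cv2.imwrite("pics/w3.png",cv2.resize(im[:,:,::-1],(800,600),interpolation=cv2.INTER_CUBIC))
np.save("w3.npy",s)
E
```

```text
time: 7.82
ee_pos: [0.592, -0.1836, 0.0087]
eef_rot: [0.035, 0.999, 0.0, 0.0]
ft_force: [0.2, -0.3, -0.2]
width: 0.0123
grip_force: 0.0
time: 8.82
ee_pos: [0.6003, -0.1841, 0.1275]
eef_rot: [0.035, 0.999, 0.0, -0.001]
ft_force: [0.4, -0.8, -0.2]
width: 0.0005
grip_force: 0.0
```

View pics/w3.png

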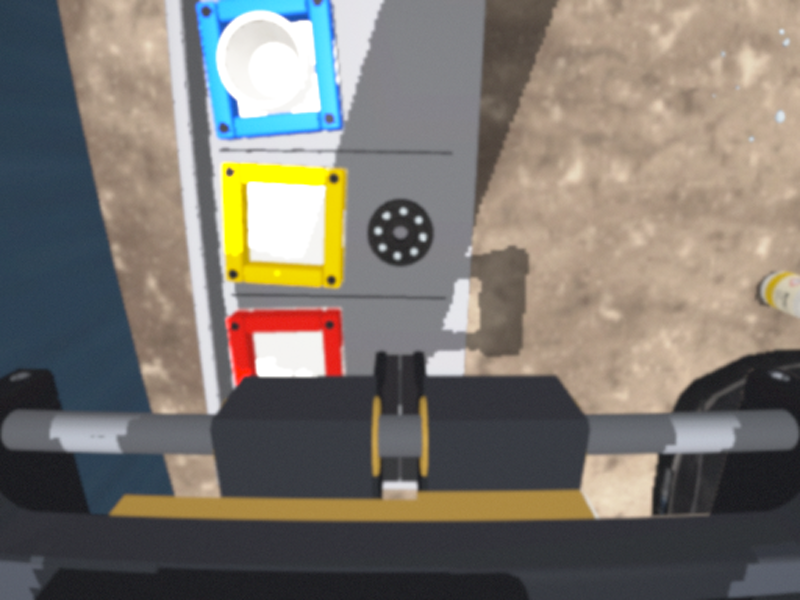

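The disc now sits in front of yellow at (400,232), clear of red at (287,345). The blue face on the right looks like a raised ledge, and the tall bottle and photometer are also nearby, so I'll check the 190 mm gripper body's clearance before going further.

```bash
python3 - <<'E'
from h import *
m=vision.camera_model("wrist"); s=np.load("w2.npy",allow_pickle=True).item()
print("ledge foot wrist w2",p2w(m,np.array([(120,20),(188,365)])*.64,0,s))
s=np.load("w3.npy",allow_pickle=True).item()
print("ledge foot w3",p2w(m,np.array([(60,20),(143,370)])*.64,0,s),"disc",p2w(m,np.array([(400,232)])*.64,.015,s))
t=vision.camera_model("top")
print("ledge top cam foot z0",p2w(t,np.array([(640,100),(640,400)])*.64,0), "top edge at z.2",p2w(t,np.array([(688,230)])*.64,.2))
print("bottle base, photometer lower edge",p2w(t,np.array([(487,160),(385,207),(440,150),(325,150)])*.64,0), p2w(t,np.array([(497,122)])*.64,.15))
E
```

```text
ledge foot wrist w2 [[ 0.4283 -0.3695  0.    ]
 [ 0.6805 -0.3709  0.    ]]
ledge foot w3 [[ 0.4239 -0.3707  0.    ]
 [ 0.6467 -0.3685  0.    ]] disc [[ 0.5616 -0.1816  0.015 ]]
ledge top cam foot z0 [[ 0.8762 -0.3727  0.    ]
 [ 0.3279 -0.3706  0.    ]] top edge at z.2 [[ 0.5991 -0.369   0.2   ]]
bottle base, photometer lower edge [[ 0.7541 -0.0906  0.    ]
 [ 0.6627  0.092   0.    ]
 [ 0.77   -0.005   0.    ]
 [ 0.7643  0.2029  0.    ]] [[ 0.774  -0.0834  0.15  ]]
```

```bash
python3 -m crank '[[[-0.5,-0.8,0],0],[[-0.5,-0.8,0],0],[[-0.46,-0.67,0],0],[[0,0,0.8],0],[[0,0,0.8],0],[[0,0,0.6],0],[[0,0,0],0],[[0,0,0],0]]'
python3 - <<'E'
from h import *
t=vision.camera_model("top");im=vision.camera("top")
c=cv2.resize(im[120:200,330:410,::-1],(400,400),interpolation=cv2.INTER_CUBIC)
s=sensors.read_state();sc=vision.camera("scene"); d=cv2.resize(sc[180:280,300:400,::-1],(400,400),interpolation=cv2.INTER_CUBIC)
cv2.imwrite("pics/t4.png",np.hstack([c,d]))
E
```

```text
time: 9.88
ee_pos: [0.64, -0.2556, 0.0635]
eef_rot: [0.035, 0.999, -0.0, 0.0]
ft_force: [0.4, -1.0, 0.0]
width: 0.0005
grip_force: 0.0
```

View pics/t4.png

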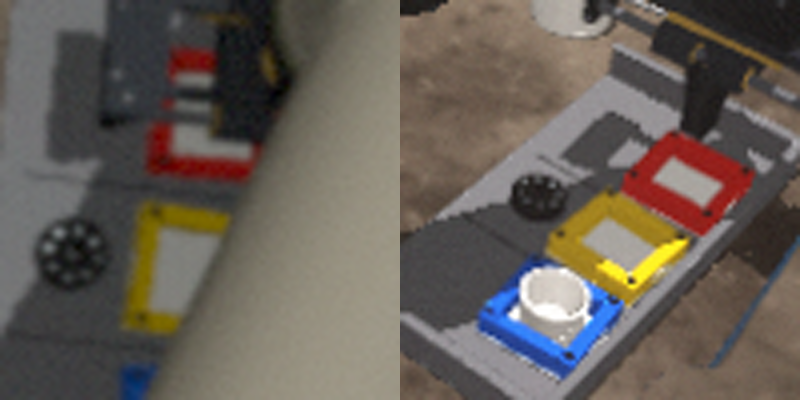

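The closed fingers hang above the red well (scene crop (695,115), cassette at (688,183)), and there's no conflict with the ledge. I'll lower into the well.

```bash
python3 -m crank '[[[0,0,0.6],0],[[0,0,0.6],0],[[0,0,0.55],0],[[0,0,0],0],[[0,0,0],0]]' && python3 -m crank '[[[0,0,0],0],[[0,0,0],0],[[0,0,0],0],[[0,0,0],0]]' 0.3 5
```

```text
time: 10.6
ee_pos: [0.6394, -0.2554, 0.0097]
eef_rot: [0.035, 0.999, 0.0, -0.0]
ft_force: [0.7, -0.2, -0.4]
width: 0.0006
grip_force: 0.0
time: 11.1
ee_pos: [0.6396, -0.2555, 0.0103]
eef_rot: [0.035, 0.999, -0.0, 0.0]
ft_force: [-0.3, -0.3, 0.5]
width: 0.0248
grip_force: 0.3
```

```bash
python3 -m crank '[[[0,0,0],0],[[0,0,0],0],[[0,0,0],0]]' 0.4 5
```

```text
time: 11.48
ee_pos: [0.6396, -0.2555, 0.0102]
eef_rot: [0.035, 0.999, -0.0, 0.0]
ft_force: [0.8, -1.7, 0.7]
width: 0.0303
grip_force: 5.0
```

```bash
python3 -m crank '[[[0,0.3,0],0],[[0,0.5,0],0],[[0,0.5,0],0],[[0,0.5,0],0],[[0,0.5,0],0],[[0,0.5,0],0],[[0,0.5,0],0],[[0,0.5,0],0],[[0,0.5,0],0],[[0,0.5,0],0],[[0,0.5,0],0],[[0,0,0],0]]'
```

```text
time: 12.98
ee_pos: [0.6507, -0.0941, 0.0095]
eef_rot: [0.034, 0.999, 0.001, -0.0]
ft_force: [0.4, -0.3, -0.3]
width: 0.0302
grip_force: 5.0
```

```bash
python3 -m crank '[[[0.4,0,0.1],0],[[0.6,0,0],0],[[0.6,0,0],0],[[0.6,0,0],0],[[0.6,0,0],0],[[0.6,0,0],0],[[0.6,0,0],-0.25],[[0.6,0,0],-0.25],[[0.6,0,0],-0.25],[[0.5,0,0],-0.25],[[0.3,0,0],0],[[0,0,0],0]]'
python3 - <<'E'
from h import *
s=sensors.read_state(); im=vision.camera("wrist"); cv2.imwrite("pics/w5_raw.png",im[:,:,::-1]); np.save("w5.npy",s)
t=vision.camera("top"); cv2.imwrite("pics/t5_raw.png",t[:,:,::-1])
a=cv2.resize(t[110:240,190:390,::-1],(800,520),interpolation=cv2.INTER_CUBIC)
cv2.imwrite("pics/t5.png",a); print(R.from_quat(s["eef_rot"]).as_matrix()[:,:2])
E
```

```text
time: 14.48
ee_pos: [0.4704, -0.0885, 0.0071]
eef_rot: [-0.034, 0.999, 0.0, -0.0]
ft_force: [0.3, 2.3, -0.7]
width: 0.0297
grip_force: 5.0
[[-0.9977 -0.0683]
 [-0.0683  0.9977]
 [ 0.0005  0.0009]]
```

View pics/t5.png

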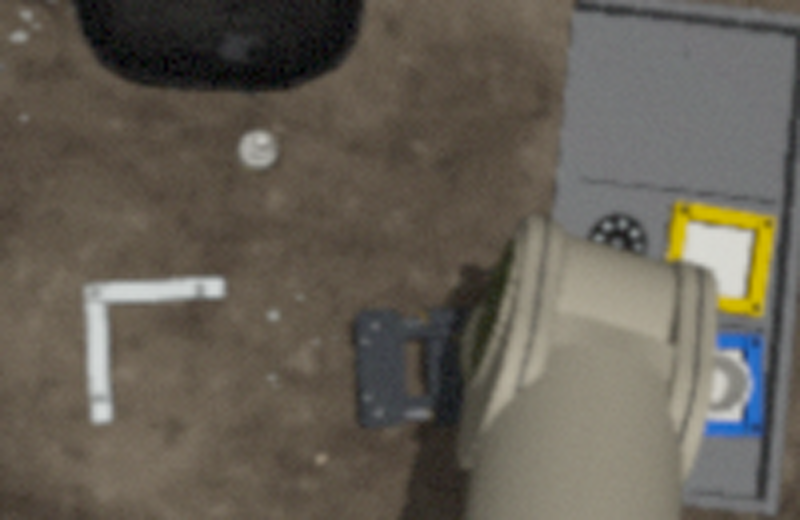

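The red cassette is out, hidden under the gripper at (405,370). The disc (617,237), yellow and blue are still in the bin, and the stop is clear.

```bash
python3 -m crank '[[[0,0.5,0],0],[[0,0.7,0],0],[[0,0.7,0],0],[[0,0.7,0],0],[[0,0.7,0],0],[[0,0.7,0],0],[[0,0.7,0],0],[[-0.1,0.7,0],0],[[-0.1,0.7,0],0],[[-0.1,0.5,0],-0.05],[[0,0.3,0],0],[[0,0,0],0]]'
python3 - <<'E'
from h import *
s=sensors.read_state(); im=vision.camera("wrist"); np.save("w6.npy",s)
cv2.imwrite("pics/w6.png",cv2.resize(im[60:260,150:400,::-1],(750,600),interpolation=cv2.INTER_CUBIC)); print(s["ee_pos"],R.from_quat(s["eef_rot"]).as_matrix()[:,:2])
E
```

```text
time: 16.08
ee_pos: [0.4656, 0.1187, 0.007]
eef_rot: [-0.038, 0.999, -0.0, -0.0]
ft_force: [-0.1, -0.2, -1.5]
width: 0.03
grip_force: 5.0
[0.4656 0.1187 0.007 ] [[-0.9971 -0.0767]
 [-0.0767  0.9971]
 [ 0.0001 -0.0001]]
```

View pics/w6.png

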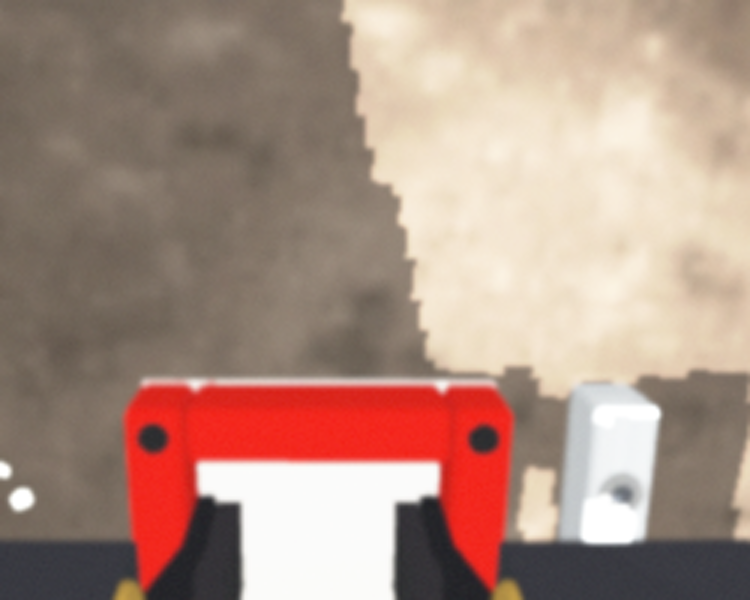

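The cassette is held square, with its right edge at x=512 px and the +y rail's inner face at about 565. I'll approach +y in small steps.

```bash
python3 -m crank '[[[0,0.2,0],0],[[0,0.15,0],0],[[0,0.05,0],0],[[0,0,0],0]]'; python3 -m crank '[[[0,0.05,0],0],[[0,0,0],0]]';  python3 -m crank '[[[0,0.05,0],0],[[0,0,0],0]]'
```

```text
time: 16.62
ee_pos: [0.4648, 0.1304, 0.0071]
eef_rot: [-0.038, 0.999, 0.0, -0.0]
ft_force: [0.2, -0.0, -1.4]
width: 0.0305
grip_force: 5.0
time: 16.88
ee_pos: [0.4647, 0.1319, 0.0071]
eef_rot: [-0.038, 0.999, 0.0, -0.0]
ft_force: [0.4, -0.9, -1.5]
width: 0.03
grip_force: 5.0
time: 17.12
ee_pos: [0.4646, 0.1335, 0.0071]
eef_rot: [-0.038, 0.999, 0.0, -0.0]
ft_force: [-1.2, -0.5, -0.6]
width: 0.0305
grip_force: 5.0
```

```bash
for i in 1 2 3; do python3 -m crank '[[[0,0.04,0],0],[[0,0,0],0]]' | grep -E "ee_pos|ft|width"; done
```

```text
ee_pos: [0.4646, 0.134, 0.0071]
ft_force: [0.2, -3.0, -2.2]
width: 0.0301
ee_pos: [0.4646, 0.134, 0.0071]
ft_force: [0.7, -7.8, 1.9]
width: 0.0304
ee_pos: [0.4645, 0.1348, 0.0071]
ft_force: [0.7, -10.0, 3.9]
width: 0.0288
```

Contact with the +y rail at y≈0.134. Easing off slightly, then going for the +x rail.

```bash
python3 -m crank '[[[0,-0.04,0],0],[[-0.2,0,0],0],[[-0.15,0,0],0],[[0,0,0],0]]'| grep -E "ee_pos|ft|width"; for i in 1 2 3 4; do python3 -m crank '[[[-0.05,0,0],0],[[0,0,0],0]]' | grep -E "ee_pos|ft|width"; done
```

```text
ee_pos: [0.4742, 0.1348, 0.0066]
ft_force: [-2.4, -7.1, -0.7]
width: 0.03
ee_pos: [0.4752, 0.1349, 0.0066]
ft_force: [-3.2, -7.8, 1.4]
width: 0.0303
ee_pos: [0.4767, 0.135, 0.0065]
ft_force: [-3.7, -7.8, 1.4]
width: 0.0301
ee_pos: [0.4778, 0.1351, 0.0065]
ft_force: [-4.9, -6.4, 2.4]
width: 0.0302
ee_pos: [0.479, 0.1352, 0.0063]
ft_force: [-4.6, -6.9, 0.8]
width: 0.0302
```

```bash
cat > meas.py <<'E'
from h import *
m=vision.camera_model("wrist"); s=sensors.read_state(); im=vision.camera("wrist").astype(int); cv2.imwrite("pics/m.png",im[:,:,::-1].astype(np.uint8))
def edge(im,k=1):
    red=((im[...,0]>140)&(im[...,1]<90)&(im[...,2]<90)).astype(np.uint8); red[250:]=0
    n,l,st,c=cv2.connectedComponentsWithStats(red); i=1+np.argmax(st[1:,4]); return st[i]
print("now",edge(im))
c=cv2.imread("pics/w6.png")[:,:,::-1]; o=cv2.resize(c,(250,200),interpolation=cv2.INTER_AREA); e=edge(np.pad(o,((60,0),(150,0),(0,0))).astype(int)); print("w6",e)
M=edge(im)
z=.02
u=np.array([(M[0]+M[2]/2,M[1]),(M[0],M[1]+15),(M[0]+M[2],M[1]+15)]); P=p2w(m,u,z,s); RT=R.from_quat(s["eef_rot"]).as_matrix()
print("tool-frame edges",(P-s["ee_pos"])@RT, s["ee_pos"],s["time"])
E
python3 meas.py
```

```text
now [ 191  186  129   64 4367]
w6 [ 191  189  131   61 4305]
tool-frame edges [[ 0.038  -0.0009 -0.0135]
 [ 0.0297 -0.0351 -0.0135]
 [ 0.0297  0.0334 -0.0136]] [0.479  0.1352 0.0063] 19.375
```

```bash
for i in 1 2; do python3 -m crank '[[[-0.07,0,0],0],[[0,0,0],0]]' 0.4 10| grep -E "ee_pos|ft|width"; done; python3 meas.py;  for i in 1 2; do python3 -m crank '[[[-0.07,0,0],0],[[0,0,0],0]]' | grep -E "ee_pos|ft|width"; done; python3 meas.py
```

```text
ee_pos: [0.48, 0.1352, 0.0061]
ft_force: [-10.0, -7.4, 4.1]
width: 0.0308
ee_pos: [0.4815, 0.1353, 0.0058]
ft_force: [-10.8, -6.7, 4.0]
width: 0.0303
now [ 190  182  130   68 4576]
w6 [ 191  189  131   61 4305]
tool-frame edges [[ 0.0402 -0.0011 -0.0139]
 [ 0.0321 -0.0354 -0.0139]
 [ 0.0321  0.0332 -0.0141]] [0.4815 0.1353 0.0058] 19.925
ee_pos: [0.4833, 0.1355, 0.0056]
ft_force: [-12.2, -7.3, 3.0]
width: 0.0306
ee_pos: [0.4852, 0.1356, 0.0054]
ft_force: [-11.3, -7.3, 2.1]
width: 0.0304
now [ 190  176  130   74 4829]
w6 [ 191  189  131   61 4305]
tool-frame edges [[ 0.0435 -0.0011 -0.0142]
 [ 0.0355 -0.0351 -0.0142]
 [ 0.0355  0.0329 -0.0144]] [0.4852 0.1356 0.0054] 20.475
```

The cassette stays put in the world while the tool slides under about 12 N, so it is seated against both rails. Releasing and lifting clear.

```bash
python3 -m crank '[[[0,0,0],0],[[0,0,0],0],[[0,0,0],0]]' 0.18 && python3 -m crank '[[[0.25,-0.07,0],0],[[0,0,0],0],[[0,0,-0.5],0],[[0,0,-1],0],[[0,0,-1],0],[[0,0,-1],0],[[0,0,-1],0],[[0,0,-1],0],[[0,0,-1],0],[[0,0,0],0],[[0,0,0],0]]'
python3 - <<'E'
from h import *
m=vision.camera_model("wrist"); s=sensors.read_state(); im=vision.camera("wrist"); cv2.imwrite("pics/w7.png",im[:,:,::-1])
I=im.astype(int); red=((I[...,0]>110)&(I[...,1]<80)&(I[...,2]<80)).astype(np.uint8)
c=max(cv2.findContours(red,cv2.RETR_EXTERNAL,cv2.CHAIN_APPROX_NONE)[0],key=cv2.contourArea)
h=cv2.convexHull(c); q=cv2.approxPolyDP(h,6,True)[:,0]; print(q)
P=p2w(m,c[:,0],.02,s)[:,:2].astype(np.float32); print("rect",cv2.minAreaRect(P), s["time"])
# stop inner edges: bright low-saturation pixels near the cassette
for nm,cam in(("top",vision.camera("top")),):
    t=vision.camera_model(nm); I=cam.astype(int); red=((I[...,0]>110)&(I[...,1]<80)&(I[...,2]<80)).astype(np.uint8); red[:,300:]=0
    print(nm,"red px",red.sum())
    if red.sum()>50: print(cv2.minAreaRect(p2w(t,np.argwhere(red)[:,::-1],.02)[:,:2].astype(np.float32)))
E
```

```text
time: 20.9
ee_pos: [0.4897, 0.1382, 0.0074]
eef_rot: [-0.038, 0.999, 0.0, 0.0]
ft_force: [-0.1, -0.4, 0.8]
width: 0.0174
grip_force: 0.0
time: 22.28
ee_pos: [0.4818, 0.1348, 0.2023]
eef_rot: [-0.038, 0.999, 0.0, 0.0]
ft_force: [-0.3, -0.2, -0.7]
width: 0.0158
grip_force: 0.0
[[283 141]
 [282 196]
 [230 196]
 [226 142]]
rect ((0.477912575006485, 0.1329115480184555), (0.06811556965112686, 0.06931251287460327), 4.281133651733398) 22.275
top red px 0
```

The wrist camera puts the cassette at (0.478, 0.133), yaw 4.3°. That matches the measured stop centre of about (0.478, 0.133) and yaw of about 4.3°, so I'm handing in.

```bash
python3 -c "
from bench import r
print(r.close_job())"
```

```text
the job is handed in; nothing more can be done
None
```

The job is handed in: my last measurement puts the red cassette in the corner stop within about 1 mm and seated against both rails, with the disc pushed aside in front of the yellow cassette; the other bin items looked undisturbed when last seen, but the hand-in returned no verdict.

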